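Clip a relay module onto a bench rail

TASK

Mount the loose relay module, the one with the raised block and round dial on top, on the sloping rail, about the middle of the rail's free stretch: hook its lip over the rail's upper (far) edge first, then tilt it down until its foot clip snaps under the lower edge and it sits flat on the rail, and let go. Leave the loose flat-topped module where it is.

Things in the scene. Friction and masses are not known exactly. Their poses are not given: they have to be found in the camera images.
- relay: Loose dark grey module to mount, 0.1-0.23 kg. Origin mid-length at foot level; z up. In mm: body x -36..28, y ±14 (grip its flat sides), z 21..50; raised block x -21..13 to z 67, dial to 70. Seat (underside) z 21. Lip: wall x 22.5, ramped toe reaching back to x 10.5; mouth opens to -x, 17 high at its tip, 9 at the wall. Feet/heels at x -36..-26, black clip between.
- terminal: Loose dark grey module with the same lip, heels and clip, same origin and axes, but flat-topped and only 50 mm high, with no raised block or dial. Not wanted: leave it. (Another like it is already clipped on the rail's left end, fixed there: it shows how a module sits.)
- bay (a point): Middle of the rail's free stretch, on its top face. Steel bar 44 mm wide (x ±22), 5 thick, fixed ~85 mm above the table, 60 open below. x up the slope (20 deg), away from the robot; y along the rail, free ±91; z square to it. Mounted relay: same axes, origin x -0.5, z -21. To hook: hold it level, seat 3 above the far edge, lip wall 20 beyond it; pull back level, turn about that edge.
- relay_clip (a joint): Slide of the relay's sprung foot clip: 0 at rest and when snapped home, up to 0.008 m pushed back (to relay -x). Nose tip at relay x -18, z 12.5 to 14.8 mm, steep ramp below it; the rail's edge pushes it back about 4 mm in passing. Spring about 2 N at rest, 4 N there; slick plastic; snapping takes about 3 to 8 N down at the foot.
Mind the look-alikes: they are no part of the job. What is shaped like the relay but orange or yellow is not meant.

How it is judged:
By the outcome, as a careful person would: the job done as asked, in the order asked, and still so for the second after the job is handed in, with the robot touching nothing.
It also fails if it takes over 42 s, if anything falls off the work surface, if the arm or the gripper's body presses on something with over 40 N, if the wrist force passes 120 N, or if a joint passes its speed limit or range.

ROBOT

A 6-joint arm with a two-finger parallel gripper is mounted at the origin on a cart in front of the work surface, level with it; the furniture and walls round the work are solid. World frame = base frame: x ahead of the robot, y to its left, z up, the work surface at z = 0. Lengths are in m, angles in rad, forces in N, time in s.
With the tool pointing down it reaches from about 0.35 to 0.975 m from the base axis. Payload 4.9 kg.
Tool frame: the origin (TCP) lies between the finger pads; the fingertips stand 22 mm ahead of it and the grasp point (between the pads) lies 3 mm ahead of it; z points along the fingers, y is the line along which they close (so a half turn about z gives the same grasp; the last joint's range is limited). The gripper opens to 85 mm and grips with 20 to 120 N. Pads are 22 mm wide; open, the fingers measure 114 mm over their backs; the gripper's body (76 mm by 85 mm) begins 54 mm behind the grasp point. The pads swing forward as they close: fully open they stand 13 mm farther back than shut.
Start: joints at [1.142, 0.053, 1.613, -0, 1.476, -0.119], TCP at [0.191, 0.595, 0.253] pointing down, gripper open.
Joint ranges: [-3.01, 3.01], [-1.01, 2.22], [0.06, 2.58], [-1.02, 4.17], [0.09, 2.62], [-3.14, 3.14]. Speed limits (rad/s): [2.57, 2.57, 3.14, 3.14, 3.14, 3.14].

INTERFACE

Orientations are given as a unit quaternion [w, x, y, z].
In Python, from plant import state, grab_frame, get_calibration, job_done, recognise, regions_of gives the robot as it stands.
- The arm moves only by the tool apply_moves, never from a script. Its argument "targets" is a list of rows, each an object with "translation": the shift along the tool's x, y, z normalised to -1 to 1, where 1 is 100 mm, a list of three; "twist": the turn about the tool's z normalised to -1 to 1, where 1 is 0.1 rad; "hand": the opening, from 0 (shut) to 1 (fully open). A call has 1 to 8 rows; each row shifts and turns the commanded pose from where the row before left it, along the tool's axes as they then stand; what a row does not reach is not made up. A row lasts 1/10 s, in which the tool goes at most 50 mm and 8.59 degrees, less where a joint would pass 70% of its speed; a pose out of reach is approached as far as the arm can. A call with a number of a shift or a turn outside -1 to 1 is refused whole. A call with a gripper value outside its range is refused whole. The fingers move at their own pace and stop on an object; the grip force is fixed at half the most. Time passes only in rows, so rows that do not move let the fingers close. It gives the time, the measured TCP pose, the force, the opening and the grip force at its end, in the units of the state.
- state(): the state, without advancing time (a new reading comes with each control period).
- grab_frame(name): name is "scene" or "side" or "wrist"; returns the picture (400x640x3 uint8, red, green, blue); there is no depth.
- get_calibration(name): a dict with "camera_matrix" (3x3 intrinsics, pixels), "D" ([k1, k2, p1, p2, k3] as OpenCV has them; the pictures are not rectified), "pose" (4x4, takes a point from camera to world coordinates). Camera axes: x right, y up, looking along -z (the intrinsics and any distortion apply to the point x, -y, -z); pixel columns grow to the right and rows downward; lengths in m; the calibration is good to about 2 mm. A picture is of the moment at which its call begins: read the wrist's pose just before it. get_calibration takes no time and is no camera call; for the wrist camera it gives the pose at the moment of the call.
- job_done(): hands the job in; it is judged then, once.
Trained networks look in the newest picture that a camera, given by its name, has taken for a name from the list of things; names that differ only in an ending like _2 or _b are one class to them, and where a whole thing is asked for, a point or a joint stands for the part that bears it (a point fixed in the world has none). Each returns a list of dicts, best first, with "score" (0 to 1); they miss things now and then, are a little off and sometimes report something else, mostly with a low value. They report only what shows in the picture. A call takes as long as a camera call. They do not tell look-alikes from the thing itself.
- recognise(camera, query): "point" ([x, y, z] in m, in world coordinates, good to about 4 mm: the middle of the surface that is visible of it).
- regions_of(camera, query): "pixels" (400x640 bool, what is visible of it).
The state is a dict: "time": time; "joint_pos": joint angles; "joint_vel": joint speeds; "joint_efforts": joint torques, N m; "tool_pos": TCP position; "tool_rot": TCP orientation; "contact_force": force on the tool from outside, world axes, zero at the start; "ft_torque": the same for the moment, N m; "gripper_width": opening from 0.0 (shut) to 1.0 (fully open); "grasp_force": force on a finger pad.
Only numpy, scipy, OpenCV 4.12 (cv2) and the standard library are available. Lean on these libraries where they do the work, as an engineer would, in place of code of your own. Each camera call takes 0.05 s, during which the arm holds its last target. There are 200 camera calls.

## Working session

There is one attempt and no reset: what is moved stays moved. The work goes in short steps, Python scripts to look and compute and a tool call to move; the robot and the scene stay as the last step left them, time stands still between calls to the robot, and variables do not carry over. Pictures are saved under pics/ and viewed, at most 10 in all, crops included, and the job is handed in when it is done.

Besides the shell and the picture viewer there is one more tool, called after ">>>" as name(argument=value, ...) on one line, values as JSON. apply_moves: Moves the arm, as the interface text tells. Its arguments: {"type":"object","properties":{"targets":{"type":"array"}},"required":["targets"]}

```bash
mkdir -p pics; ls; cat > h.py <<'E'
import numpy as np, cv2
from plant import *
def save(cam,name,crop=None,scale=1):
    f=grab_frame(cam)[:,:,::-1]
    if crop: f=f[crop[1]:crop[3],crop[0]:crop[2]]
    cv2.imwrite('pics/'+name,cv2.resize(f,None,fx=scale,fy=scale,interpolation=cv2.INTER_CUBIC))
def proj(cam,P):
    c=get_calibration(cam);T=np.linalg.inv(np.array(c['pose']))
    p=(np.atleast_2d(P)@T[:3,:3].T+T[:3,3])*[1,-1,-1]
    return cv2.projectPoints(p,np.zeros(3),np.zeros(3),np.array(c['camera_matrix']),np.array(c['D'],float))[0][:,0]
def ray(cam,uv):
    c=get_calibration(cam);T=np.array(c['pose'])
    n=cv2.undistortPoints(np.array(uv,float).reshape(-1,1,2),np.array(c['camera_matrix']),np.array(c['D'],float))[:,0]
    d=np.c_[n[:,0],-n[:,1],-np.ones(len(n))]@T[:3,:3].T
    return T[:3,3],d
def onz(cam,uv,z):
    o,d=ray(cam,uv);return o+d*((z-o[2])/d[:,2])[:,None]
E
python3 - <<'E'
from h import *
s=state();print(s)
a=grab_frame('scene')
for q in ['relay','terminal','bay']:
  for r in recognise('scene',q): print('scene',q,r, proj('scene',r['point']))
b=grab_frame('side')
for q in ['relay','terminal','bay']:
  for r in recognise('side',q): print('side',q,r, proj('side',r['point']))
cv2.imwrite('pics/a.png',a[:,:,::-1]);cv2.imwrite('pics/b.png',b[:,:,::-1])
for c in ['scene','side']: print(np.array(get_calibration(c)['pose']).round(3))
E
```

```text
pics
{'time': 0.0, 'joint_pos': array([ 1.14198030e+00,  5.33455502e-02,  1.61434365e+00, -1.01553997e-05,
        1.47598921e+00, -1.18979228e-01]), 'joint_vel': array([-8.47778365e-05, -1.15536980e-03, -1.58950920e-03,  1.62681755e-04,
       -2.44073642e-04,  1.69168487e-03]), 'joint_efforts': array([-4.71520798e-04, -3.93687379e+01, -3.70174813e+01, -1.75153973e-04,
        6.99718090e-03, -4.64457145e-06]), 'tool_pos': array([0.19030462, 0.59469689, 0.25204033]), 'tool_rot': array([-2.77216712e-04,  1.54298910e-01,  9.88023663e-01, -1.00536717e-03]), 'contact_force': array([0.17480037, 0.51348955, 1.14735473]), 'ft_torque': array([-0.01770254,  0.04023553, -0.00603366]), 'grasp_force': 0.0, 'gripper_width': 0.9996342634975618}
scene relay {'point': [0.567, -0.1893, 0.05], 'score': 0.9} [[377.78728002 202.00366872]]
scene relay {'point': [0.537, -0.3096, 0.0485], 'score': 0.86} [[417.66350284 234.58539703]]
scene relay {'point': [0.3228, -0.3211, 0.0468], 'score': 0.77} [[361.48793247 303.75221073]]
scene relay {'point': [0.4364, -0.2968, 0.0483], 'score': 0.69} [[385.79185992 25
[... 395 characters left out ...]
 {'point': [0.3236, -0.3312, 0.0479], 'score': 0.61} [[310.85178839 286.07562499]]
side relay {'point': [0.5438, -0.3151, 0.0495], 'score': 0.58} [[401.98917427 246.58186973]]
side terminal {'point': [0.4398, -0.1529, 0.0346], 'score': 0.9} [[321.95061798 225.91008443]]
side bay {'point': [0.5804, 0.0988, 0.0217], 'score': 0.81} [[324.54227999 175.02753662]]
side bay {'point': [0.441, -0.3056, 0.0474], 'score': 0.35} [[357.89072777 259.24356655]]
[[ 0.65   0.481 -0.589 -0.057]
 [-0.76   0.424 -0.492 -0.534]
 [ 0.013  0.768  0.641  0.647]
 [ 0.     0.     0.     1.   ]]
[[ 0.887  0.231 -0.4    0.107]
 [-0.462  0.457 -0.76  -0.78 ]
 [ 0.007  0.859  0.512  0.525]
 [ 0.     0.     0.     1.   ]]
```

View pics/a.png

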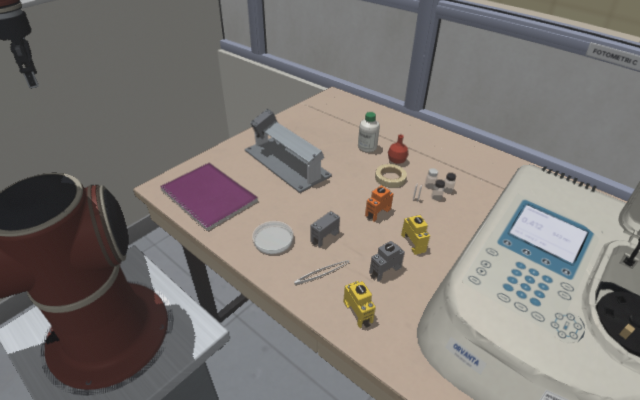

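View pics/b.png

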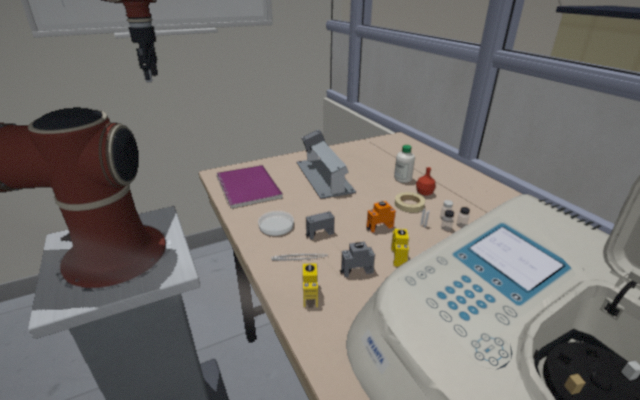

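The relay-like things in the scene picture are grey with dial (386,259), orange (378,202), yellow (417,235) and yellow (361,303). The flat-topped grey one is at (325,228). The grey one with block and dial fits the description. I'll confirm it with a crop.

```bash
python3 - <<'E'
import cv2,numpy as np
a=cv2.imread('pics/a.png');b=cv2.imread('pics/b.png')
z=lambda f,x,y,w,h:cv2.resize(f[y:y+h,x:x+w],(400,300),interpolation=cv2.INTER_CUBIC)
cv2.imwrite('pics/c.png',np.vstack([np.hstack([z(a,356,230,64,48),z(b,326,232,64,48)]),np.hstack([z(a,236,105,100,75),z(b,290,125,100,75)])]))
E
```

```text
(no output)
```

View pics/c.png

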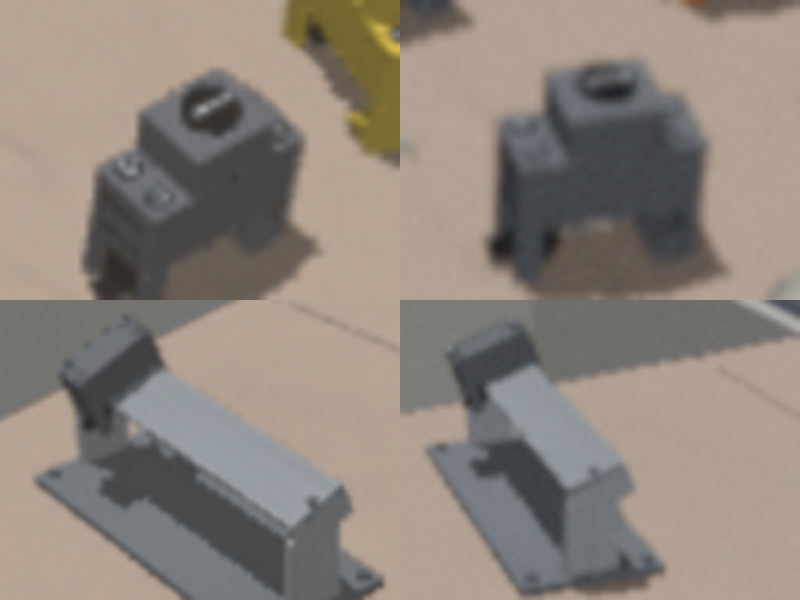

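```bash
cat >> h.py <<'E'
from scipy.spatial.transform import Rotation as Rn
def TR():
    s=state();q=s['tool_rot'];return np.array(s['tool_pos']),Rn.from_quat([q[1],q[2],q[3],q[0]]).as_matrix()
def go(x,y,z,yaw=None):
    """yaw = world angle of tool x axis"""
    p,R=TR();d=R.T@(np.array([x,y,z])-p);yw=np.arctan2(R[1,0],R[0,0])
    print('shift mm',(d*1000).round(1),'yaw now',yw.round(4),end=' ')
    if yaw is not None:
        t=-(yaw-yw);t=(t+np.pi)%(2*np.pi)-np.pi;print('twist',t.round(4))
E
python3 - <<'E'
from h import *
p,R=TR();T=np.array(get_calibration('wrist')['pose'])
print('cam in tool',(R.T@(T[:3,3]-p)).round(4),'\n',(R.T@T[:3,:3]).round(3),np.array(get_calibration('wrist')['camera_matrix']).round(1))
for z,uv in [(.0925,(277,122.5)),(.0775,(265,132)),(.0775,(308.5,161)),(.0925,(321,151))]: print(onz('scene',[uv],z).round(4))
go(.45,.1,.33,np.pi)
E
```

```text
cam in tool [ 0.0803  0.0002 -0.1209] 
 [[ 0.     0.95   0.312]
 [ 1.    -0.     0.   ]
 [ 0.     0.312 -0.95 ]] [[311.3   0.  317.3]
 [  0.  311.3 198.1]
 [  0.    0.    1. ]]
[[0.6178 0.1774 0.0925]]
[[0.5786 0.1846 0.0775]]
[[0.5543 0.0075 0.0775]]
[[ 0.5903 -0.0014  0.0925]]
shift mm [-398.1 -392.5  -76.8] yaw now 2.8318 twist -0.3098
```

>>> apply_moves(targets=[{"translation": [-0.33,-0.265,-0.034],"twist": 0,"hand": 1},{"translation": [-0.33,-0.265,-0.034],"twist": 0,"hand": 1},{"translation": [-0.33,-0.265,-0.034],"twist": 0,"hand": 1},{"translation": [-0.33,-0.265,-0.034],"twist": 0,"hand": 1},{"translation": [-0.33,-0.265,-0.034],"twist": 0,"hand": 1},{"translation": [-0.33,-0.265,-0.034],"twist": 0,"hand": 1},{"translation": [-0.33,-0.265,-0.034],"twist": 0,"hand": 1}])

```text
time: 1.1
tool_pos: [0.3546, 0.3467, 0.2775]
tool_rot: [0.0, 0.154, 0.988, 0.0]
contact_force: [1.1, 0.6, 0.5]
gripper_width: 0.997
grasp_force: 0.0
```

>>> apply_moves(targets=[{"translation": [-0.33,-0.265,-0.034],"twist": 0,"hand": 1},{"translation": [-0.33,-0.265,-0.034],"twist": 0,"hand": 1},{"translation": [-0.33,-0.265,-0.034],"twist": 0,"hand": 1},{"translation": [-0.33,-0.265,-0.034],"twist": 0,"hand": 1},{"translation": [-0.33,-0.265,-0.034],"twist": 0,"hand": 1},{"translation": [-0.33,-0.265,-0.034],"twist": 0,"hand": 1},{"translation": [-0.33,-0.265,-0.034],"twist": -0.9,"hand": 1},{"translation": [0,0,0],"twist": -0.83,"hand": 1}])

```text
time: 1.9
tool_pos: [0.5195, 0.0973, 0.3014]
tool_rot: [0.001, 0.069, 0.998, -0.001]
contact_force: [-0.1, 0.3, -0.8]
gripper_width: 0.999
grasp_force: 0.0
```

```bash
python3 - <<'E'
from h import *
s=state();print(s['time'],s['tool_pos'],s['joint_vel'].round(2));go(.4,-.29,.3,3.0)
save('wrist','w1.png')
print(np.array(get_calibration('wrist')['pose']).round(4).tolist(),get_calibration('wrist')['D'])
print(proj('wrist',[[.6178,.1774,.0925],[.5786,.1846,.0775],[.5543,.0075,.0775],[.5903,-.0014,.0925]]))
E
```

```text
1.9 [0.51949743 0.09726707 0.30143248] [ 0.06 -0.02  0.03  0.04  0.03 -0.78]
shift mm [  64.8 -400.1    1.8] yaw now 3.0028 twist 0.0028
[[0.1347, -0.9413, -0.3095, 0.439], [0.9909, 0.1278, 0.0426, 0.11], [-0.0006, -0.3124, 0.9499, 0.422], [0.0, 0.0, 0.0, 1.0]] [0.00365184 0.         0.         0.         0.        ]
[[394.8930386  246.46858846]
 [396.08307559 210.18405199]
 [244.51355902 209.98060931]
 [240.56467272 243.99466419]]
```

View pics/w1.png

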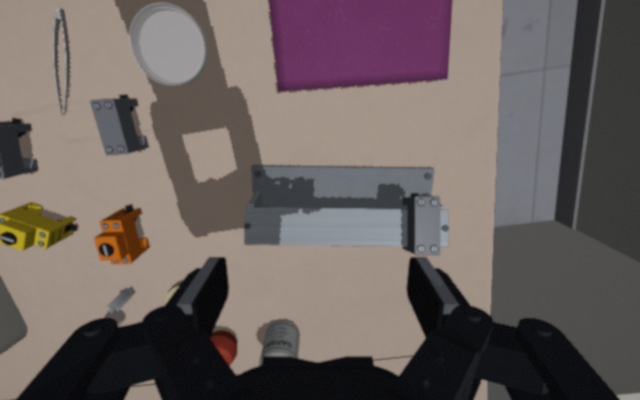

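The wrist picture shows the rail from (245,207) to (404,245). The fixed module is at its right (+y) end, (425,223), and the lip side is at the bottom of the picture (far edge). Next I'll locate the edges to sub-pixel accuracy.

```bash
python3 - <<'E'
from h import *
g=grab_frame('wrist');cv2.imwrite('pics/w2raw.png',g[:,:,::-1])
np.save('w2pose.npy',get_calibration('wrist')['pose'])
f=cv2.GaussianBlur(cv2.cvtColor(g,cv2.COLOR_RGB2GRAY),(0,0),1).astype(float)
print(state()['joint_vel'].round(3))
for c in range(255,401,18):
    print(c,[(r,int(f[r,c])) for r in range(200,256,2)])
r=225;print([(c,int(f[r,c])) for c in range(238,256,2)],[(c,int(f[r,c])) for c in range(396,412,2)])
z=lambda x,y,w,h,k:cv2.resize(g[y:y+h,x:x+w,::-1],None,fx=k,fy=k,interpolation=cv2.INTER_CUBIC)
cv2.imwrite('pics/w2.png',np.vstack([z(235,190,200,68,4),z(0,80,200,68,4)]))
E
```

```text
[ 0.034 -0.013  0.017  0.004  0.004  0.064]
255 [(200, 58), (202, 55), (204, 53), (206, 54), (208, 67), (210, 81), (212, 82), (214, 82), (216, 83), (218, 83), (220, 82), (222, 82), (224, 81), (226, 81), (228, 83), (230, 84), (232, 83), (234, 83), (236, 82), (238, 80), (240, 80), (242, 81), (244, 97), (246, 130), (248, 146), (250, 148), (252, 148), (254, 149)]
273 [(200, 60), (202, 60), (204, 60), (206, 62), (208, 71), (210, 81), (212, 82), (214, 81), (216, 82), (218, 82), (220, 82), (222, 82), (224, 82), (226, 81), (228, 82), (230, 83), (232, 83), (234, 82), (236, 81), (238, 80), (240, 79), (242, 81), (244, 92), (246, 125), (248, 146), (250, 149), (252, 149), (254, 149)]
291 [(200, 61), (202, 61), (204, 61), (206, 61), (208, 67), (210, 80), (212, 101), (214, 131), (216, 142), (218, 144), (220, 145), (222, 145), (224, 144), (226, 142), (228, 143), (230, 145), (232, 144), (234, 144), (236, 143), (238, 142), (240, 141), (242, 142), (244, 144), (246, 147), (248, 150), (250, 151), (252, 150), (254, 150)]
309 [(200, 61), (202, 61), (204, 61), (206, 62), (208, 66), (210, 79), (212, 99), (21
[... 1418 characters left out ...]
 148), (228, 148), (230, 151), (232, 152), (234, 151), (236, 151), (238, 151), (240, 150), (242, 152), (244, 155), (246, 150), (248, 145), (250, 148), (252, 148), (254, 148)]
399 [(200, 63), (202, 58), (204, 58), (206, 59), (208, 67), (210, 94), (212, 113), (214, 123), (216, 126), (218, 119), (220, 115), (222, 123), (224, 123), (226, 112), (228, 112), (230, 125), (232, 126), (234, 115), (236, 114), (238, 123), (240, 120), (242, 112), (244, 122), (246, 126), (248, 123), (250, 134), (252, 145), (254, 148)]
[(238, 89), (240, 89), (242, 79), (244, 59), (246, 52), (248, 64), (250, 77), (252, 81), (254, 81)] [(396, 148), (398, 134), (400, 99), (402, 80), (404, 70), (406, 45), (408, 31), (410, 35)]
```

View pics/w2.png

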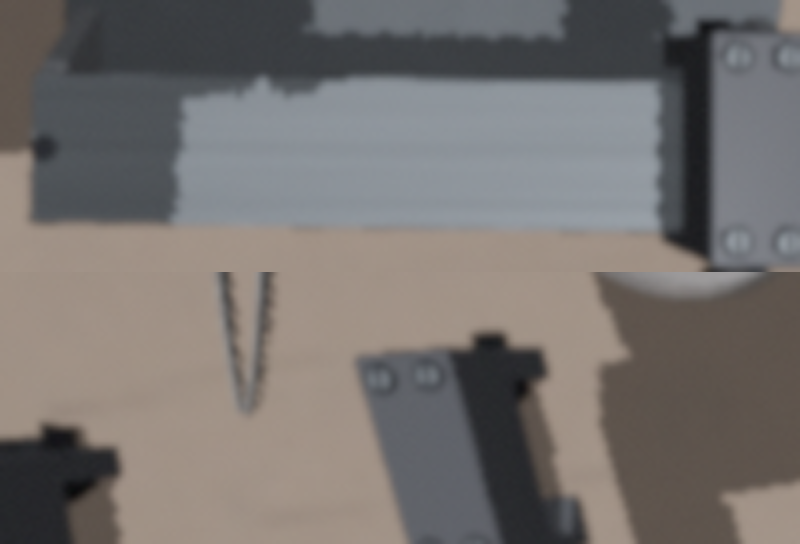

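```bash
python3 - <<'E'
from h import *
c20,s20=np.cos(np.radians(20)),np.sin(np.radians(20))
for zc in (.083,.085,.087):
    zn,zf=zc-.022*s20,zc+.022*s20
    n=onz('wrist',[(255,207.9),(381,209.8)],zn);f=onz('wrist',[(255,245),(400,248)],zf)
    e=onz('wrist',[(243.3,226),(406,229)],zc)
    dn=n[1]-n[0];df=f[1]-f[0]
    yn=np.arctan2(-dn[0],dn[1]);yf=np.arctan2(-df[0],df[1]);yw=(yn+yf)/2
    ux=np.array([np.cos(yw),np.sin(yw),0])
    print(zc,'yaws',yn.round(4),yf.round(4),'width h',((f.mean(0)-n.mean(0))@ux*1000).round(2),'want 41.35; len',(np.linalg.norm(e[1]-e[0])*1000).round(1),'ends',e.round(4).tolist())
    m=e.mean(0);uy=np.array([-np.sin(yw),np.cos(yw),0])
    a=((n.mean(0)@ux)+(f.mean(0)@ux))/2
    print('bay',(ux*a+uy*(m@uy)).round(4),'scene near/far corner check')
E
```

```text
0.083 yaws -0.155 -0.1618 width h 41.54 want 41.35; len 192.3 ends [[0.5709, 0.0046, 0.083], [0.6013, 0.1945, 0.083]]
bay [0.5863 0.0995 0.    ] scene near/far corner check
0.085 yaws -0.155 -0.1618 width h 41.26 want 41.35; len 191.2 ends [[0.5701, 0.0052, 0.085], [0.6003, 0.194, 0.085]]
bay [0.5854 0.0995 0.    ] scene near/far corner check
0.087 yaws -0.155 -0.1618 width h 40.97 want 41.35; len 190.1 ends [[0.5693, 0.0058, 0.087], [0.5994, 0.1935, 0.087]]
bay [0.5846 0.0996 0.    ] scene near/far corner check
```

>>> apply_moves(targets=[{"translation": [0.1,-0.4,0],"twist": 0,"hand": 1},{"translation": [0.1,-0.4,0],"twist": 0,"hand": 1},{"translation": [0.1,-0.4,0],"twist": 0,"hand": 1},{"translation": [0.1,-0.4,0],"twist": 0,"hand": 1},{"translation": [0.1,-0.4,0],"twist": 0,"hand": 1},{"translation": [0.1,-0.4,0],"twist": 0,"hand": 1},{"translation": [0.1,-0.4,0],"twist": 0,"hand": 1},{"translation": [0.1,-0.4,0],"twist": 0,"hand": 1}])

```text
time: 2.8
tool_pos: [0.3938, -0.2055, 0.301]
tool_rot: [0.0, 0.068, 0.998, -0.0]
contact_force: [1.1, -0.4, 0.2]
gripper_width: 1.0
grasp_force: 0.0
```

>>> apply_moves(targets=[{"translation": [0,-0.4,0.3],"twist": 0,"hand": 1},{"translation": [0,-0.4,0.3],"twist": 0,"hand": 1},{"translation": [0,0,0],"twist": 0,"hand": 1},{"translation": [0,0,0],"twist": 0,"hand": 1}])

```text
time: 3.2
tool_pos: [0.3833, -0.2838, 0.2399]
tool_rot: [-0.001, 0.069, 0.998, 0.001]
contact_force: [0.1, 0.5, 0.8]
gripper_width: 1.0
grasp_force: 0.0
```

```bash
python3 - <<'E'
from h import *
save('wrist','w3.png')
print(state()['time'],state()['tool_pos'])
for r in recognise('wrist','relay'): print(r,proj('wrist',r['point']))
E
```

```text
3.25 [ 0.38397055 -0.28364417  0.24122451]
{'point': [0.5452, -0.2974, 0.0461], 'score': 0.92} [[323.9874905  305.81589911]]
{'point': [0.5877, -0.1961, 0.0431], 'score': 0.78} [[409.00288382 323.55763147]]
{'point': [0.4357, -0.2895, 0.054], 'score': 0.76} [[318.30120818 224.74174391]]
{'point': [0.3275, -0.3059, 0.0626], 'score': 0.7} [[285.65375904 125.57479395]]
{'point': [0.57, 0.0189, 0.0038], 'score': 0.62} [[564.2850782  273.89571227]]
```

View pics/w3.png

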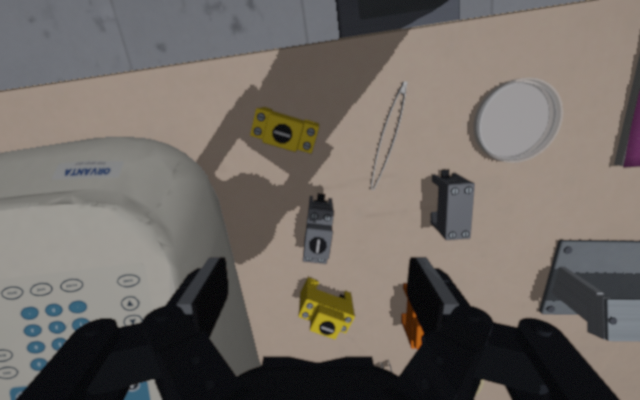

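The wrist picture shows the grey relay at (318,230), clip end up (toward the robot) and lip end toward the far side. The yellow look-alikes are at (285,130) and (327,308), the orange one at (412,315), and the terminal at (455,205).

```bash
python3 - <<'E'
from h import *
g=cv2.imread('pics/w3.png')
cv2.imwrite('pics/w4.png',cv2.resize(g[185:270,285:350],None,fx=7,fy=7,interpolation=cv2.INTER_CUBIC))
def model(x,y,yaw):
    c,s=np.cos(yaw),np.sin(yaw);P=[]
    for X,Y,Z in [(-21,-14,67),(-21,14,67),(13,14,67),(13,-14,67),(-36,-14,50),(-36,14,50),(28,14,50),(28,-14,50),(-4,0,70)]:
        P.append([x+(c*X-s*Y)/1e3,y+(s*X+c*Y)/1e3,Z/1e3])
    return np.array(P)
print(((proj('wrist',model(.4357,-.29,-.1))-[285,185])*7).round(0).tolist())
E
```

```text
[[128.0, 184.0], [321.0, 177.0], [326.0, 390.0], [140.0, 396.0], [128.0, 50.0], [315.0, 44.0], [324.0, 428.0], [148.0, 434.0], [229.0, 297.0]]
```

View pics/w4.png

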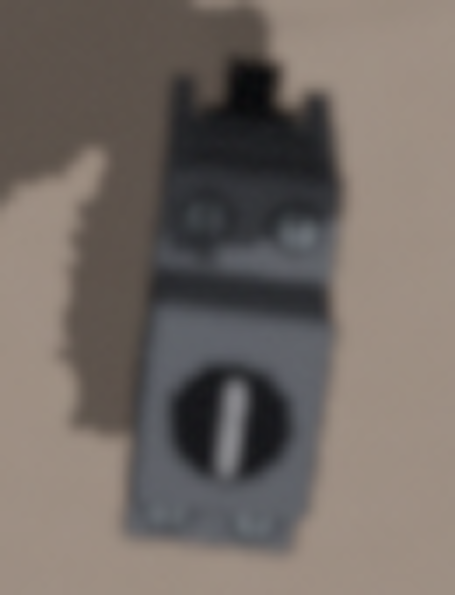

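```bash
cat > fit.py <<'E'
from h import *
from scipy.optimize import least_squares
def model(x,y,yaw,pts):
    c,s=np.cos(yaw),np.sin(yaw)
    return np.array([[x+(c*X-s*Y)/1e3,y+(s*X+c*Y)/1e3,Z/1e3] for X,Y,Z in pts])
E
python3 - <<'E'
from fit import *
pts=[(-21,-14,67),(-21,14,67),(28,14,50),(28,-14,50),(-4,0,70),(-36,-14,50),(-36,14,50)]
uv=np.array([(150,302),(330,323),(295,552),(125,538),(230,422),(167,168),(340,185)])/7+[285,185]
r=least_squares(lambda q:(proj('wrist',model(*q,pts))-uv).ravel(),[.44,-.29,-.2],loss='soft_l1',x_scale=[.01,.01,.1])
print(r.x,r.fun.reshape(-1,2).round(1).tolist())
x,y,w=r.x
go(x-.004*np.cos(w),y-.004*np.sin(w),.12,w+np.pi)
E
```

```text
[ 0.45608387 -0.29315232 -0.240164  ] [[-0.3, 0.1], [0.9, -0.3], [0.0, 0.1], [-0.2, -0.2], [0.0, 0.3], [-0.9, -0.0], [0.4, 0.1]]
shift mm [-68.2   0.8 122.1] yaw now 3.0055 twist 0.1041
```

>>> apply_moves(targets=[{"translation": [0,0,0],"twist": 0.52,"hand": 1},{"translation": [0,0,0],"twist": 0.52,"hand": 1},{"translation": [-0.22,0.026,0.3],"twist": 0,"hand": 1},{"translation": [-0.22,0.026,0.3],"twist": 0,"hand": 1},{"translation": [-0.22,0.027,0.3],"twist": 0,"hand": 1},{"translation": [0,0,0],"twist": 0,"hand": 1},{"translation": [0,0,0],"twist": 0,"hand": 1}])

```text
time: 4.0
tool_pos: [0.4503, -0.2914, 0.1518]
tool_rot: [0.0, 0.119, 0.993, -0.0]
contact_force: [0.1, 0.4, -0.2]
gripper_width: 1.001
grasp_force: 0.0
```

```bash
python3 - <<'E'
from h import *
print(state()['tool_pos']);go(.4503,-.2917,.049,np.pi-.240)
E
```

```text
[ 0.4503297  -0.29141194  0.15176921]
shift mm [ -0.   -0.3 102.8] yaw now 2.903 twist 0.0014
```

>>> apply_moves(targets=[{"translation": [0,0,0.3],"twist": 0,"hand": 1},{"translation": [0,0,0.3],"twist": 0,"hand": 1},{"translation": [0,0,0.25],"twist": 0,"hand": 1},{"translation": [0,0,0.17],"twist": 0,"hand": 1},{"translation": [0,0,0],"twist": 0,"hand": 1},{"translation": [0,0,0],"twist": 0,"hand": 0.6},{"translation": [0,0,0],"twist": 0,"hand": 0.3},{"translation": [0,0,0],"twist": 0,"hand": 0}])

```text
time: 4.8
tool_pos: [0.4507, -0.2933, 0.0511]
tool_rot: [0.002, 0.12, 0.993, -0.001]
contact_force: [0.1, -0.6, 0.5]
gripper_width: 0.509
grasp_force: 0.0
```

>>> apply_moves(targets=[{"translation": [0,0,0],"twist": 0,"hand": 0},{"translation": [0,0,0],"twist": 0,"hand": 0},{"translation": [0,0,0],"twist": 0,"hand": 0},{"translation": [0,0,0],"twist": 0,"hand": 0}])

```text
time: 5.2
tool_pos: [0.4504, -0.293, 0.0504]
tool_rot: [0.001, 0.12, 0.993, -0.001]
contact_force: [-0.7, 0.9, 7.4]
gripper_width: 0.317
grasp_force: 59.4
```

>>> apply_moves(targets=[{"translation": [0,0,-0.2],"twist": 0,"hand": 0},{"translation": [0,0,-0.4],"twist": 0,"hand": 0},{"translation": [0,0,-0.4],"twist": 0,"hand": 0},{"translation": [0,0,-0.4],"twist": 0,"hand": 0},{"translation": [-0.05,0.4,-0.1],"twist": 0,"hand": 0},{"translation": [-0.05,0.4,0],"twist": 0,"hand": 0},{"translation": [-0.05,0.4,0],"twist": 0,"hand": 0},{"translation": [-0.05,0.4,0],"twist": 0,"hand": 0}])

```text
time: 6.0
tool_pos: [0.507, -0.1402, 0.1983]
tool_rot: [-0.0, 0.12, 0.993, 0.0]
contact_force: [0.9, 0.6, -2.5]
gripper_width: 0.324
grasp_force: 59.5
```

>>> apply_moves(targets=[{"translation": [-0.05,0.4,0],"twist": 0,"hand": 0},{"translation": [-0.05,0.4,0],"twist": 0,"hand": 0},{"translation": [-0.05,0.4,0],"twist": 0,"hand": 0},{"translation": [-0.05,0.4,0],"twist": 0,"hand": 0},{"translation": [-0.05,0.4,0],"twist": 0,"hand": 0},{"translation": [-0.05,0.4,0],"twist": 0,"hand": 0},{"translation": [0,0.1,0],"twist": -0.82,"hand": 0},{"translation": [0,0,0],"twist": 0,"hand": 0}])

```text
time: 6.8
tool_pos: [0.5956, 0.0956, 0.1977]
tool_rot: [-0.001, 0.078, 0.997, -0.0]
contact_force: [-0.2, -0.3, -1.6]
gripper_width: 0.319
grasp_force: 59.7
```

```bash
python3 - <<'E'
from h import *
import time
print(state()['time'],state()['tool_pos'],state()['contact_force'])
f=grab_frame('wrist');g=grab_frame('side');
z=lambda f,x,y,w,h:cv2.resize(f[y:y+h,x:x+w,::-1],(400,400),interpolation=cv2.INTER_CUBIC)
cv2.imwrite('pics/w5r.png',f[:,:,::-1])
cv2.imwrite('pics/w5.png',np.hstack([z(f,220,160,200,200),z(g,280,100,100,100)]))
go(.5974,.0975,.147,np.pi-.158)
E
```

```text
6.8 [0.59555484 0.09555154 0.19774003] [-0.24089361 -0.28129854 -1.61071012]
shift mm [-1.4  4.2 51. ] yaw now 2.9815 twist -0.0021
```

View pics/w5.png

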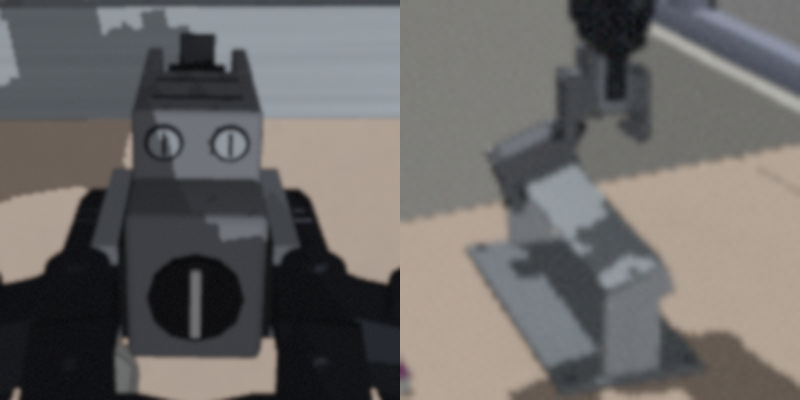

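The picture shows the relay held square in the grip, dial at crop (195,298). The rail's far edge is at crop row 118, parallel to the relay. Next I'll fit the relay's pose in the hand.

```bash
python3 - <<'E'
from fit import *
pts=np.array([(-4,0,70),(-36,-14,50),(-36,14,50),(13,-14,67),(13,14,67)])/1e3
uv=np.array([(195,298),(136,108),(261,108),(129,354),(262,356)])/2+[220,160]
p,R=TR()
def f(q):
    x,z,pit,y,yaw=q
    P=pts@(Rn.from_euler('ZY',[yaw,pit]).as_matrix().T)+[x,y,z]  # in level frame: x fwd(-toolx), y=tooly... 
    W=p+(P*[-1,1,-1])@R.T
    return (proj('wrist',W)-uv).ravel()
r=least_squares(f,[.006,-.05,0,0,0],x_scale=[.01,.01,.1,.01,.1])
print('x,z,pitch,y,yaw',r.x.round(4),r.fun.round(2))
b=np.array([.5854,.0995,.085]);ux=np.array([.9875,-.1573,0]);uy=np.array([.1573,.9875,0])
h=20.67e-3*ux+[0,0,.00752]
print('far edge',proj('wrist',[b+h-.05*uy,b+h+.04*uy]).round(1),'near',proj('wrist',[b-h-.05*uy,b-h+.04*uy]).round(1))
g=cv2.cvtColor(cv2.imread('pics/w5r.png'),cv2.COLOR_BGR2GRAY).astype(float)
for c in (230,260,370,400): print(c,[int(v) for v in g[210:226,c]],[int(v) for v in g[158:172,c]])
E
```

```text
x,z,pitch,y,yaw [ 0.0048 -0.0528 -0.0163  0.0005 -0.0125] [ 0.67 -1.19 -1.68  0.14  1.28  0.92 -0.09  0.26 -0.23 -0.04]
far edge [[258.7 217.6]
 [373.9 217.4]] near [[258.9 161.6]
 [373.5 161.4]]
230 [88, 87, 87, 88, 89, 90, 90, 91, 89, 89, 91, 96, 98, 98, 98, 98] [63, 64, 63, 64, 65, 74, 83, 90, 91, 91, 91, 89, 89, 88]
260 [87, 88, 88, 88, 89, 90, 89, 90, 88, 87, 91, 95, 99, 98, 98, 98] [71, 70, 70, 68, 72, 76, 83, 90, 91, 91, 91, 90, 90, 89]
370 [152, 153, 155, 157, 158, 157, 156, 153, 152, 156, 161, 164, 164, 164, 164, 164] [87, 73, 70, 71, 86, 117, 141, 150, 153, 154, 154, 155, 155, 155]
400 [153, 155, 157, 160, 161, 159, 156, 155, 154, 157, 162, 164, 165, 164, 164, 164] [70, 71, 72, 75, 92, 123, 144, 151, 153, 154, 155, 155, 154, 154]
```

>>> apply_moves(targets=[{"translation": [-0.007,0.043,0.2],"twist": 0,"hand": 0},{"translation": [0,0,0.2],"twist": 0,"hand": 0},{"translation": [0,0,0.15],"twist": 0,"hand": 0},{"translation": [0,0,0.04],"twist": 0,"hand": 0},{"translation": [0,0,0],"twist": 0,"hand": 0},{"translation": [0,0,0],"twist": 0,"hand": 0}])

```text
time: 7.5
tool_pos: [0.5979, 0.0976, 0.1409]
tool_rot: [0.001, 0.08, 0.997, 0.0]
contact_force: [0.8, 0.3, -2.5]
gripper_width: 0.318
grasp_force: 59.7
```

>>> apply_moves(targets=[{"translation": [0,0,0.01],"twist": 0,"hand": 0},{"translation": [0,0,0.01],"twist": 0,"hand": 0},{"translation": [0,0,0],"twist": 0,"hand": 0}])

```text
time: 7.8
tool_pos: [0.5975, 0.0981, 0.1383]
tool_rot: [0.0, 0.079, 0.997, 0.0]
contact_force: [-0.5, -0.5, -1.0]
gripper_width: 0.315
grasp_force: 59.7
```

>>> apply_moves(targets=[{"translation": [0,0,0.01],"twist": 0,"hand": 0},{"translation": [0,0,0.01],"twist": 0,"hand": 0},{"translation": [0,0,0],"twist": 0,"hand": 0}])

```text
time: 8.1
tool_pos: [0.5972, 0.098, 0.1357]
tool_rot: [-0.0, 0.079, 0.997, -0.0]
contact_force: [0.5, 0.2, -2.2]
gripper_width: 0.323
grasp_force: 59.7
```

>>> apply_moves(targets=[{"translation": [0,0,0.01],"twist": 0,"hand": 0},{"translation": [0,0,0],"twist": 0,"hand": 0}])

```text
time: 8.3
tool_pos: [0.5972, 0.098, 0.1347]
tool_rot: [-0.0, 0.079, 0.997, -0.0]
contact_force: [-0.2, -0.3, -1.9]
gripper_width: 0.318
grasp_force: 59.7
```

>>> apply_moves(targets=[{"translation": [0,0,0.01],"twist": 0,"hand": 0},{"translation": [0,0,0],"twist": 0,"hand": 0}])

```text
time: 8.5
tool_pos: [0.5972, 0.098, 0.1337]
tool_rot: [-0.0, 0.079, 0.997, -0.0]
contact_force: [-0.4, 0.5, -1.9]
gripper_width: 0.319
grasp_force: 59.7
```

>>> apply_moves(targets=[{"translation": [0,0,0.01],"twist": 0,"hand": 0},{"translation": [0,0,0],"twist": 0,"hand": 0}])

```text
time: 8.7
tool_pos: [0.5972, 0.098, 0.1327]
tool_rot: [-0.0, 0.079, 0.997, -0.0]
contact_force: [0.6, -0.3, -2.1]
gripper_width: 0.323
grasp_force: 59.7
```

>>> apply_moves(targets=[{"translation": [0,0,0.01],"twist": 0,"hand": 0},{"translation": [0,0,0],"twist": 0,"hand": 0}])

```text
time: 8.9
tool_pos: [0.5972, 0.098, 0.1317]
tool_rot: [-0.0, 0.079, 0.997, -0.0]
contact_force: [-1.1, 0.1, -2.7]
gripper_width: 0.32
grasp_force: 59.7
```

>>> apply_moves(targets=[{"translation": [0,0,0.01],"twist": 0,"hand": 0},{"translation": [0,0,0],"twist": 0,"hand": 0}])

```text
time: 9.1
tool_pos: [0.5974, 0.098, 0.1309]
tool_rot: [0.0, 0.079, 0.997, 0.0]
contact_force: [-0.3, -0.7, -0.8]
gripper_width: 0.323
grasp_force: 59.7
```

>>> apply_moves(targets=[{"translation": [0,0,0.01],"twist": 0,"hand": 0},{"translation": [0,0,0],"twist": 0,"hand": 0}])

```text
time: 9.3
tool_pos: [0.5976, 0.098, 0.1306]
tool_rot: [0.0, 0.079, 0.997, 0.0]
contact_force: [-0.6, -0.6, 1.9]
gripper_width: 0.32
grasp_force: 60.2
```

>>> apply_moves(targets=[{"translation": [0,0,0.01],"twist": 0,"hand": 0},{"translation": [0,0,0],"twist": 0,"hand": 0}])

```text
time: 9.5
tool_pos: [0.5977, 0.098, 0.1304]
tool_rot: [0.0, 0.079, 0.997, -0.0]
contact_force: [-2.2, -0.3, 4.6]
gripper_width: 0.323
grasp_force: 60.8
```

>>> apply_moves(targets=[{"translation": [0,0,-0.025],"twist": 0,"hand": 0},{"translation": [0.025,0,0],"twist": 0,"hand": 0},{"translation": [0.03,0,0.004],"twist": 0,"hand": 0},{"translation": [0,0,0],"twist": 0,"hand": 0},{"translation": [0,0,0],"twist": 0,"hand": 0}])

```text
time: 10.0
tool_pos: [0.5915, 0.0989, 0.1305]
tool_rot: [-0.0, 0.079, 0.997, -0.0]
contact_force: [0.5, 0.9, -1.8]
gripper_width: 0.321
grasp_force: 59.9
```

>>> apply_moves(targets=[{"translation": [0.015,0,0.008],"twist": 0,"hand": 0},{"translation": [0.015,0,0.009],"twist": 0,"hand": 0},{"translation": [0,0,0],"twist": 0,"hand": 0},{"translation": [0,0,0],"twist": 0,"hand": 0}])

```text
time: 10.4
tool_pos: [0.5889, 0.0994, 0.1293]
tool_rot: [-0.0, 0.079, 0.997, -0.0]
contact_force: [-0.6, 0.1, -2.9]
gripper_width: 0.322
grasp_force: 59.9
```

>>> apply_moves(targets=[{"translation": [0.015,0,0.007],"twist": 0,"hand": 0},{"translation": [0.015,0,0.007],"twist": 0,"hand": 0},{"translation": [0,0,0],"twist": 0,"hand": 0},{"translation": [0,0,0],"twist": 0,"hand": 0}])

```text
time: 10.8
tool_pos: [0.5859, 0.0998, 0.1279]
tool_rot: [0.0, 0.079, 0.997, -0.0]
contact_force: [-0.2, 0.2, -2.2]
gripper_width: 0.317
grasp_force: 59.9
```

>>> apply_moves(targets=[{"translation": [0.01,0,0.009],"twist": 0,"hand": 0},{"translation": [0.01,0,0.009],"twist": 0,"hand": 0},{"translation": [0,0,0],"twist": 0,"hand": 0},{"translation": [0,0,0],"twist": 0,"hand": 0}])

```text
time: 11.2
tool_pos: [0.5839, 0.1002, 0.1261]
tool_rot: [-0.0, 0.079, 0.997, 0.0]
contact_force: [0.3, 0.2, -2.9]
gripper_width: 0.318
grasp_force: 59.9
```

>>> apply_moves(targets=[{"translation": [0.01,0,0.007],"twist": 0,"hand": 0},{"translation": [0.01,0,0.007],"twist": 0,"hand": 0},{"translation": [0,0,0],"twist": 0,"hand": 0},{"translation": [0,0,0],"twist": 0,"hand": 0}])

```text
time: 11.6
tool_pos: [0.5829, 0.1003, 0.1254]
tool_rot: [0.001, 0.079, 0.997, 0.0]
contact_force: [4.6, -0.3, -2.1]
gripper_width: 0.318
grasp_force: 59.8
```

>>> apply_moves(targets=[{"translation": [0,0,0.015],"twist": 0,"hand": 0},{"translation": [0,0,0.015],"twist": 0,"hand": 0},{"translation": [0.01,0,0.015],"twist": 0,"hand": 0},{"translation": [0,0,0],"twist": 0,"hand": 0}])

```text
time: 12.0
tool_pos: [0.5828, 0.1005, 0.1216]
tool_rot: [0.002, 0.079, 0.997, 0.0]
contact_force: [6.8, -0.7, 2.0]
gripper_width: 0.324
grasp_force: 60.2
```

>>> apply_moves(targets=[{"translation": [0.008,0,0.01],"twist": 0,"hand": 0},{"translation": [0.008,0,0.01],"twist": 0,"hand": 0},{"translation": [0,0,0],"twist": 0,"hand": 0}])

```text
time: 12.3
tool_pos: [0.5826, 0.1005, 0.1213]
tool_rot: [0.004, 0.079, 0.997, -0.0]
contact_force: [6.4, -1.8, 6.4]
gripper_width: 0.319
grasp_force: 60.5
```

>>> apply_moves(targets=[{"translation": [0.008,0,0.012],"twist": 0,"hand": 0},{"translation": [0.008,0,0.012],"twist": 0,"hand": 0},{"translation": [0,0,0],"twist": 0,"hand": 0}])

```text
time: 12.6
tool_pos: [0.5825, 0.1005, 0.1211]
tool_rot: [0.006, 0.079, 0.997, -0.0]
contact_force: [5.7, -3.4, 12.1]
gripper_width: 0.321
grasp_force: 61.3
```

>>> apply_moves(targets=[{"translation": [0.006,0,0.012],"twist": 0,"hand": 0},{"translation": [0.006,0,0.012],"twist": 0,"hand": 0},{"translation": [0,0,0],"twist": 0,"hand": 0}])

```text
time: 12.9
tool_pos: [0.5824, 0.1006, 0.1209]
tool_rot: [0.007, 0.079, 0.997, -0.0]
contact_force: [2.8, -2.8, 18.8]
gripper_width: 0.321
grasp_force: 62.3
```

>>> apply_moves(targets=[{"translation": [-0.01,0,-0.03],"twist": 0,"hand": 0},{"translation": [-0.01,0,-0.03],"twist": 0,"hand": 0},{"translation": [0,0,0],"twist": 0,"hand": 0}])

```text
time: 13.2
tool_pos: [0.5824, 0.1005, 0.1215]
tool_rot: [0.005, 0.079, 0.997, 0.0]
contact_force: [10.8, -1.9, -1.3]
gripper_width: 0.322
grasp_force: 60.2
```

>>> apply_moves(targets=[{"translation": [0,0,0],"twist": 0,"hand": 0.37},{"translation": [0,0,0],"twist": 0,"hand": 0.37},{"translation": [0,0,0],"twist": 0,"hand": 0.37},{"translation": [0,0,0],"twist": 0,"hand": 0.37}])

```text
time: 13.6
tool_pos: [0.5778, 0.1012, 0.1187]
tool_rot: [-0.001, 0.079, 0.997, -0.0]
contact_force: [-0.3, -0.5, -0.1]
gripper_width: 0.37
grasp_force: 0.0
```

```bash
python3 - <<'E'
from h import *
print(state()['time'],state()['tool_pos'],state()['contact_force'])
f=grab_frame('wrist');g=grab_frame('side');
z=lambda f,x,y,w,h:cv2.resize(f[y:y+h,x:x+w,::-1],(400,400),interpolation=cv2.INTER_CUBIC)
cv2.imwrite('pics/w6.png',np.hstack([z(f,220,160,200,200),z(g,290,110,80,80)]))
E
```

```text
13.6 [0.57780061 0.10115066 0.11868973] [-0.30396686 -0.54686682 -0.11941946]
```

View pics/w6.png

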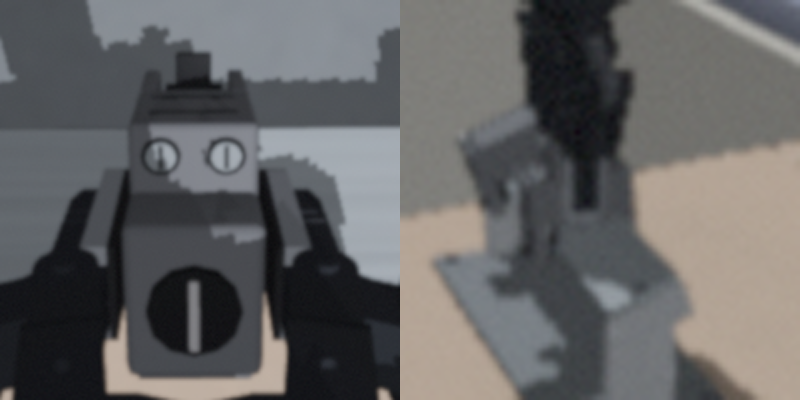

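The relay is hooked and lying on the rail's far edge. Its foot end is still over the near edge (crop row 128), with the fingers clear at its sides. Next I'll lift away, shut the fingers and press the foot-end ledge down.

>>> apply_moves(targets=[{"translation": [0,0,0],"twist": 0,"hand": 0.6},{"translation": [0,0,0],"twist": 0,"hand": 0.6},{"translation": [0,0,-0.1],"twist": 0,"hand": 0.6},{"translation": [0,0,-0.3],"twist": 0,"hand": 0.6},{"translation": [0,0,-0.3],"twist": 0,"hand": 0.6},{"translation": [0.2,0,0],"twist": 0,"hand": 0},{"translation": [0.172,0,0],"twist": 0,"hand": 0},{"translation": [0,0,0],"twist": 0,"hand": 0}])

```text
time: 14.5
tool_pos: [0.541, 0.1072, 0.1904]
tool_rot: [0.0, 0.079, 0.997, 0.0]
contact_force: [-0.5, -0.8, -0.8]
gripper_width: 0.095
grasp_force: 0.0
```

>>> apply_moves(targets=[{"translation": [0,0,0],"twist": 0,"hand": 0},{"translation": [0,0,0],"twist": 0,"hand": 0},{"translation": [0,0,0],"twist": 0,"hand": 0},{"translation": [0,0,0],"twist": 0,"hand": 0}])

```text
time: 14.9
tool_pos: [0.5423, 0.1068, 0.1893]
tool_rot: [-0.0, 0.079, 0.997, -0.0]
contact_force: [-0.3, -0.4, -0.4]
gripper_width: 0.002
grasp_force: 0.0
```

```bash
python3 - <<'E'
from h import *
print(state()['time'],state()['tool_pos'],state()['gripper_width'])
f=grab_frame('wrist');g=grab_frame('side')
z=lambda f,x,y,w,h:cv2.resize(f[y:y+h,x:x+w,::-1],(400,400),interpolation=cv2.INTER_CUBIC)
cv2.imwrite('pics/w7.png',np.hstack([z(f,220,190,200,200),z(g,290,110,80,80)]))
go(.5411,.1070,.136,np.pi-.158)
E
```

```text
14.9 [0.54227234 0.10676785 0.18926563] 0.0017127770848744364
shift mm [ 1.   0.1 53.3] yaw now 2.9826 twist -0.0009
```

View pics/w7.png

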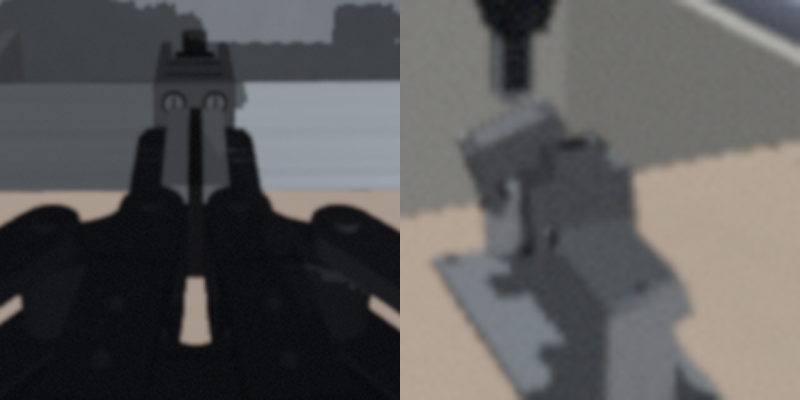

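The picture shows the relay hooked on the rail, its feet past the near edge (crop row 82), with the shut fingers centred on its screw ledge at crop (195,105). The fingers are on line to press down.

>>> apply_moves(targets=[{"translation": [0.01,0,0.25],"twist": 0,"hand": 0},{"translation": [0,0,0.2],"twist": 0,"hand": 0},{"translation": [0,0,0.06],"twist": 0,"hand": 0},{"translation": [0,0,0.02],"twist": 0,"hand": 0},{"translation": [0,0,0],"twist": 0,"hand": 0}])

```text
time: 15.5
tool_pos: [0.5394, 0.1073, 0.1361]
tool_rot: [-0.002, 0.079, 0.997, -0.0]
contact_force: [-5.9, 1.2, 2.7]
gripper_width: -0.001
grasp_force: 3.1
```

>>> apply_moves(targets=[{"translation": [0,0,0.015],"twist": 0,"hand": 0},{"translation": [0,0,0.015],"twist": 0,"hand": 0},{"translation": [0,0,0],"twist": 0,"hand": 0}])

```text
time: 15.8
tool_pos: [0.5399, 0.1074, 0.1342]
tool_rot: [-0.002, 0.079, 0.997, 0.0]
contact_force: [-7.2, 1.2, 3.8]
gripper_width: -0.001
grasp_force: 3.8
```

>>> apply_moves(targets=[{"translation": [0,0,0.015],"twist": 0,"hand": 0},{"translation": [0,0,0.015],"twist": 0,"hand": 0},{"translation": [0,0,0],"twist": 0,"hand": 0}])

```text
time: 16.1
tool_pos: [0.5407, 0.1075, 0.1328]
tool_rot: [-0.001, 0.079, 0.997, 0.0]
contact_force: [-8.3, 0.8, 8.8]
gripper_width: 0.001
grasp_force: 6.1
```

>>> apply_moves(targets=[{"translation": [0,0,0.015],"twist": 0,"hand": 0},{"translation": [0,0,0.015],"twist": 0,"hand": 0},{"translation": [0,0,0],"twist": 0,"hand": 0}])

```text
time: 16.4
tool_pos: [0.5409, 0.1075, 0.1304]
tool_rot: [-0.001, 0.079, 0.997, 0.0]
contact_force: [-6.6, 0.0, 5.5]
gripper_width: -0.001
grasp_force: 4.5
```

>>> apply_moves(targets=[{"translation": [0,0,-0.03],"twist": 0,"hand": 0},{"translation": [0.03,0,0],"twist": 0,"hand": 0},{"translation": [0,0,0.02],"twist": 0,"hand": 0},{"translation": [0,0,0.015],"twist": 0,"hand": 0},{"translation": [0,0,0],"twist": 0,"hand": 0}])

```text
time: 16.9
tool_pos: [0.538, 0.1074, 0.1266]
tool_rot: [-0.0, 0.079, 0.997, -0.0]
contact_force: [-0.7, 0.1, -0.1]
gripper_width: -0.002
grasp_force: 0.0
```

>>> apply_moves(targets=[{"translation": [0,0,0.015],"twist": 0,"hand": 0},{"translation": [0,0,0.015],"twist": 0,"hand": 0},{"translation": [0,0,0],"twist": 0,"hand": 0}])

```text
time: 17.2
tool_pos: [0.5378, 0.1074, 0.1235]
tool_rot: [-0.0, 0.079, 0.997, -0.0]
contact_force: [-0.2, 1.0, 0.1]
gripper_width: -0.002
grasp_force: 0.0
```

>>> apply_moves(targets=[{"translation": [0,0,0.015],"twist": 0,"hand": 0},{"translation": [0,0,0.015],"twist": 0,"hand": 0},{"translation": [0,0,0],"twist": 0,"hand": 0}])

```text
time: 17.5
tool_pos: [0.537, 0.1077, 0.1212]
tool_rot: [-0.002, 0.079, 0.997, 0.0]
contact_force: [-6.0, -0.1, 6.3]
gripper_width: -0.003
grasp_force: 4.0
```

>>> apply_moves(targets=[{"translation": [0,0,0.015],"twist": 0,"hand": 0},{"translation": [0,0,0.015],"twist": 0,"hand": 0},{"translation": [0,0,0],"twist": 0,"hand": 0}])

```text
time: 17.8
tool_pos: [0.5362, 0.108, 0.1197]
tool_rot: [-0.003, 0.079, 0.997, 0.0]
contact_force: [-13.0, 0.1, 15.7]
gripper_width: -0.001
grasp_force: 10.3
```

>>> apply_moves(targets=[{"translation": [0,0,0.015],"twist": 0,"hand": 0},{"translation": [0,0,0.015],"twist": 0,"hand": 0},{"translation": [0,0,0],"twist": 0,"hand": 0}])

```text
time: 18.1
tool_pos: [0.5361, 0.1082, 0.1192]
tool_rot: [-0.004, 0.079, 0.997, -0.0]
contact_force: [-22.4, 0.6, 28.0]
gripper_width: 0.002
grasp_force: 17.5
```

>>> apply_moves(targets=[{"translation": [0.02,0,-0.1],"twist": 0,"hand": 0},{"translation": [0,0,-0.3],"twist": 0,"hand": 0},{"translation": [0,0,-0.4],"twist": 0,"hand": 0},{"translation": [0,0,-0.4],"twist": 0,"hand": 1},{"translation": [0.2,0,0],"twist": 0,"hand": 1},{"translation": [0,0,0],"twist": 0,"hand": 1},{"translation": [0,0,0],"twist": 0,"hand": 1},{"translation": [0,0,0],"twist": 0,"hand": 1}])

```text
time: 18.9
tool_pos: [0.516, 0.1108, 0.2334]
tool_rot: [-0.001, 0.079, 0.997, -0.0]
contact_force: [-0.1, 0.5, -0.5]
gripper_width: 0.85
grasp_force: 0.0
```

```bash
cat > chk.py <<'E'
from fit import *
f=grab_frame('wrist');cv2.imwrite('pics/w8.png',f[:,:,::-1])
print(state()['time'],state()['tool_pos'],state()['joint_vel'].round(2))
for r in regions_of('wrist','relay'):
    m=r['pixels'];v,u=np.nonzero(m);print('reg',r['score'].__round__(2),u.min(),u.max(),v.min(),v.max(),m.sum(),u.mean().round(1),v.mean().round(1))
pts=np.array([(-36,-14,50),(-36,14,50),(-21,-14,67),(-21,14,67),(13,-14,67),(13,14,67),(28,-14,50),(28,14,50),(-4,0,70),(-36,-14,0)])
b=np.array([.588,.0994,.0845]);ux=np.array([.9875,-.1573,0]);uy=np.array([.1573,.9875,0])
for extra in (0,4,8):  # deg short of flat, about far edge
    t=np.radians(20-extra);X=np.c_[ux,uy,[0,0,1]]
    Q=(pts+[-.5,0,-21]-[22,0,0])/1e3
    L=np.c_[Q[:,0]*np.cos(t)-Q[:,2]*np.sin(t),Q[:,1],Q[:,0]*np.sin(t)+Q[:,2]*np.cos(t)]
    E=b+ux*.022*np.cos(np.radians(20))+[0,0,.022*np.sin(np.radians(20))]
    print(extra,proj('wrist',E+L@X.T).round(1).tolist())
print('edges',proj('wrist',[E-.03*uy,b*2-E-.03*uy]).round(1).tolist())
E
python3 chk.py
```

```text
18.95 [0.51603798 0.11080324 0.23341124] [-0.    0.   -0.01  0.    0.   -0.  ]
reg 0.92 42 115 233 303 3365 77.1 272.1
reg 0.65 302 335 217 297 2411 318.1 259.6
0 [[301.5, 225.2], [333.0, 225.2], [300.4, 244.4], [334.1, 244.4], [300.3, 285.6], [334.2, 285.6], [301.4, 298.1], [333.2, 298.1], [317.2, 265.6], [304.0, 222.7]]
4 [[301.2, 227.9], [333.2, 227.9], [300.2, 248.8], [334.3, 248.8], [300.3, 289.8], [334.2, 289.8], [301.4, 300.2], [333.2, 300.2], [317.2, 270.3], [303.8, 221.6]]
8 [[301.0, 231.0], [333.5, 231.0], [300.0, 253.6], [334.4, 253.6], [300.3, 293.9], [334.2, 293.9], [301.4, 302.3], [333.1, 302.3], [317.2, 275.2], [303.6, 220.7]]
edges [[286.5, 283.8], [286.7, 238.5]]
```

```bash
python3 - <<'E'
import cv2,numpy as np
g=cv2.imread('pics/w8.png',0).astype(float)
for c in (265,285,345,360): 
    d=np.gradient(cv2.GaussianBlur(g,(0,0),.8)[:,c]);r=[i for i in range(225,300) if abs(d[i])>5];print(c,[(i,int(d[i])) for i in r])
for c in (306,329): print(c,[int(x) for x in g[212:305,c]])
m=g[245:290,300:336];v,u=np.nonzero(m<35);print('dark',u.mean()+300,v.mean()+245,v.min()+245,v.max()+245,len(v))
print(*[[int(x) for x in r[::2]] for r in g[250:290,302:334]][::2],sep='\n')
E
```

```text
265 [(237, 5), (238, 6), (239, 5), (270, 5), (271, 12), (272, 16), (273, 12), (274, 6)]
285 [(238, 6), (239, 5), (268, 5), (269, 8), (270, 12), (271, 14), (272, 9)]
345 [(235, 7), (236, 17), (237, 23), (238, 19), (239, 11)]
360 [(235, 9), (236, 19), (237, 24), (238, 18), (239, 9)]
306 [66, 64, 66, 64, 65, 65, 65, 65, 64, 56, 47, 40, 44, 56, 63, 63, 59, 57, 57, 60, 62, 59, 55, 56, 60, 64, 65, 65, 61, 53, 42, 43, 50, 61, 74, 95, 113, 117, 118, 119, 119, 119, 120, 119, 116, 107, 100, 100, 103, 103, 101, 102, 102, 103, 106, 111, 115, 117, 119, 121, 123, 122, 122, 122, 122, 123, 123, 123, 123, 122, 118, 113, 110, 110, 103, 99, 104, 107, 107, 105, 109, 115, 120, 122, 127, 137, 147, 151, 151, 151, 152, 151, 150]
329 [116, 117, 116, 116, 117, 116, 111, 98, 77, 59, 47, 38, 47, 57, 63, 62, 58, 56, 61, 67, 71, 70, 63, 57, 57, 63, 65, 64, 63, 53, 42, 46, 70, 101, 121, 128, 131, 131, 131, 132, 132, 133, 132, 132, 132, 131, 126, 122, 116, 107, 99, 96, 93, 95, 100, 105, 112, 118, 125, 130, 133, 135, 135, 135, 134, 135, 135, 135, 135, 133, 128, 117, 109, 104, 111, 127, 141, 147, 145, 138, 127, 121, 125, 129, 131, 138, 147, 152, 152, 152, 151, 152, 152]<stdin>:6: RuntimeWarning: Mean of empty slice.
  ret = ret.dtype.type(ret / rcount)
Traceback (most recent call last):
ValueError: zero-size array to reduction operation minimum which has no identity
```

```bash
python3 -c "
from plant import *
print(state()['contact_force'].round(1));print(job_done())"
```

```text
[ 0.1 -0.7 -0.3]
the job is handed in; nothing more can be done
None
```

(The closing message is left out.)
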